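# Lock a leg bolt with its second nut

### The arm

A 7-joint arm with a two-finger parallel gripper is mounted at the origin on the work surface. World frame = base frame: x ahead of the robot, y to its left, z up, the work surface at z = 0. Lengths are in m, angles in rad, forces in N, time in s.
With the tool pointing down it reaches from about 0.4 to 0.85 m from the base axis. Payload 10.4 kg.
Tool frame: the origin (TCP) lies at the very end of the fingers, on their centre line; the grasp point (between the pads) lies 19 mm behind it; z points along the fingers, y is the direction in which the jaws open and shut (so a half turn about z gives the same grasp; the last joint's range is limited). The gripper opens to 85 mm and grips with 20 to 120 N. Pads are 22 mm wide; open, the fingers measure 114 mm over their backs; the gripper's body (76 mm by 85 mm) begins 54 mm behind the grasp point. The pads swing forward as they close: fully open they stand 13 mm farther back than shut.
Start: joints at [-1.143, 0.332, -0.065, 1.46, 0.022, 1.35, -0.088], TCP at [0.272, 0.563, 0.231] pointing down, gripper open.
Joint ranges: [-2.6, 2.6], [-0.5, 2.12], [-1.47, 1.34], [0.16, 2.42], [-1.27, 4.41], [0.06, 2.06], [-2.6, 2.6]. Speed limits (rad/s): [2.22, 2.22, 2.79, 2.79, 3.14, 3.14, 3.14].

### API

Orientations are given as a unit quaternion [x, y, z, w].
In Python, from bench import env, eyes gives the robot as it stands.
- The arm moves only by the tool move_arm, never from a script. Its arguments are lists of equal length, an entry for each row: "fingers": the finger opening in cm, from 0 to 8.54; "travel": the shift along the tool's x, y, z in cm, a list of three; "spin": the turn about the tool's z in degrees. A call has 1 to 5 rows; each row shifts and turns the pose as measured when the row begins, along the tool's axes as they then stand; what a row does not reach is not made up. A row lasts 1/8 s, in which the tool goes at most 62.5 mm and 10.7 degrees, less where a joint would pass 70% of its speed; a pose out of reach is approached as far as the arm can. A call with a gripper value outside its range is refused whole. The fingers move at their own pace and stop on an object; "newtons" is the grip in N (left out, the last holds). Time passes only in rows, so rows that do not move let the fingers close. It gives the time, the measured TCP pose, the force and the opening at its end, in the units of the state.
- env.get_obs(): the state, without advancing time (a new reading comes with each control period).
- eyes.read_camera(name): name is "side" or "top"; returns a dict with "frame" (384x512x3 uint8, blue, green, red), "range_z" (384x512 float32, m along the optical axis (not along the pixel's ray), 0 where there is no reading), "mtx" (3x3 intrinsics, pixels), "extrinsics" (4x4, takes a point from world to camera coordinates). Camera axes: x right, y down, z forward; pixel columns grow to the right and rows downward; lengths in m; the calibration is good to about 2 mm. A picture is of the moment at which its call begins.
- env.job_done(): hands the job in, once; it reports no verdict.
Trained networks look in the newest picture that a camera, given by its name, has taken for a name from the list of things; names that differ only in an ending like _2 or _b are one class to them, and where a whole thing is asked for, a point or a joint stands for the part that bears it (a point fixed in the world has none). Each returns a list of dicts, best first, with "score" (0 to 1); they miss things now and then, are a little off and sometimes report something else, mostly with a low value. They report only what shows in the picture. A call takes as long as a camera call.
- eyes.recognise(camera, query): "rect" ([left, top, width, height] in pixels, round what is visible of it).
- eyes.pinpoint(camera, query): "uv" ([column, row] in pixels: a listed point, or the origin of a listed thing).
The state is a dict: "time": time; "joints": joint angles; "qd": joint speeds; "tau": joint torques, N m; "tcp_pos": TCP position; "eef_rot": TCP orientation; "wrist_force": force on the tool from outside, world axes, zero at the start; "wrist_torque": the same for the moment, N m; "grip_width": finger opening in m.
Only numpy, scipy, OpenCV 4.12 (cv2) and the standard library are available. Lean on these libraries where they do the work, as an engineer would, in place of code of your own. Each camera call takes 0.05 s, during which the arm holds its last target.

### The job

The small table top lies upside down on the cutting mat with four leg bolts standing up. One bolt carries a second, larger nut that still stands a little clear of the nut below it: turn that large nut clockwise, seen from above, so that it runs down onto the lower nut, then turn it on a little further so that it is jammed tight, and let go of it.

Things in the scene. Friction and masses are not known exactly. Their poses are not given: they have to be found in the camera images.
- lock_nut (a point): Centre, half-way up, of the large steel hexagon nut to be tightened: 36 mm across flats, 42 mm across corners, 22 mm high; the only large nut, with a gap of 4 to 6 mm under it. z is up along the bolt; x points square out of one flat, so flats lie every 60 degrees from x; the axes turn with the nut. When down, its centre is 52 mm above the work surface.
- bolt_loose: The fixed bolt carrying that nut: 18 mm thick, 68 mm tall. Origin at its foot on the 350 x 280 x 18 mm table top; z up. A plate 56 x 56 x 4 mm and a fixed nut (28 mm across flats, up to 20 mm above the foot) lie below the lock nut. Three like bolts stand 170 mm or more away: two carry one small nut, one carries two small nuts already jammed together.
- lock_nut_run (a joint): How far the nut has run down its steep thread, rad, growing clockwise seen from above; it starts between 0 and 0.3 and at 1.15 (end of travel) meets the lower nut. The nut sinks 4.8 mm per rad, so a gripper holding it should sink with it. Light friction, about 0.09 N m; it stays where it is left.
- lock_nut_tight (a joint): How far the nut has been tightened beyond meeting the lower nut, rad, clockwise from above: 0 at the start, at most 0.35 (a dead stop). It turns only once lock_nut_run is at its end, against about 0.26 N m, without sinking, and stays where it is left; 0.2 is a good tightening. The nut's whole turn is the sum of both joints.

How it is judged:
By the outcome, as a careful person would: the job done as asked, in the order asked, and still so for the second after the job is handed in, with the robot touching nothing.
It also fails if it takes over 32 s, if anything falls off the work surface, if the arm or the gripper's body presses on something with over 40 N, if the wrist force passes 120 N, or if a joint passes its speed limit or range.

## Working session

There is one attempt and no reset: what is moved stays moved. The work goes in short steps, Python scripts to look and compute and a tool call to move; the robot and the scene stay as the last step left them, time stands still between calls to the robot, and variables do not carry over. Pictures are saved under pics/ and viewed, and the job is handed in when it is done.

Besides the shell and the picture viewer there is one more tool, called after ">>>" as a command line: name --pt "numbers of a row" for each row, then --argument value for the rest. move_arm: Moves the arm, as the interface text tells. Its arguments: {"type":"object","properties":{"fingers":{"type":"array","items":{"type":"number"}},"travel":{"type":"array","items":{"type":"array","items":{"type":"number"}}},"spin":{"type":"array","items":{"type":"number"}},"newtons":{"type":"number"}},"required":["fingers","travel","spin"]}

```bash
mkdir -p pics; cat > h.py <<'E'
from bench import env, eyes
import numpy as np, cv2
def unproj(c,u,v,z):
    K=c["mtx"];p=np.array([(u-K[0,2])/K[0,0]*z,(v-K[1,2])/K[1,1]*z,z,1])
    return (np.linalg.inv(c["extrinsics"])@p)[:3]
def onplane(c,u,v,h):
    a=unproj(c,u,v,0.0);b=unproj(c,u,v,1.0);t=(h-a[2])/(b[2]-a[2]);return a+t*(b-a)
E
python3 - <<'E'
from h import *
o=env.get_obs();print(o)
for n in("top","side"):
    c=eyes.read_camera(n);cv2.imwrite(f"pics/{n}0.png",c["frame"])
    r=eyes.pinpoint(n,"lock_nut")[:3];print(n,r,eyes.recognise(n,"lock_nut")[:3])
    print(eyes.pinpoint(n,"bolt_loose")[:4])
    for q in r:
        u,v=q["uv"];print(onplane(c,u,v,.057))
E
```

```text
{'time': 0.0, 'joints': array([-1.14264716,  0.33284392, -0.06470284,  1.46093958,  0.02156091,
        1.34986747, -0.08845331]), 'qd': array([ 1.59631081e-03,  2.16911538e-03,  5.27974983e-04,  1.81593034e-03,
       -5.48105692e-04,  6.77885448e-05, -2.05500473e-03]), 'tau': array([-5.55849620e-04, -6.25451517e+01,  4.89063410e-02, -3.91603518e+01,
        1.62366912e-02,  9.87934414e-03, -1.05173282e-05]), 'tcp_pos': array([0.27210693, 0.56225198, 0.2305342 ]), 'eef_rot': array([ 2.23441350e-01,  9.74717137e-01, -6.67787527e-04, -1.40945151e-04]), 'wrist_force': array([-0.91873041,  0.31606308,  0.14418733]), 'wrist_torque': array([0.01182376, 0.02972927, 0.02613989]), 'grip_width': 0.08530749029625588}
top [{'uv': [324.1, 256.2], 'score': 0.58}] []
[{'uv': [319.9, 257.7], 'score': 0.94}]
[ 0.49215381 -0.09103192  0.057     ]
side [{'uv': [275.7, 259.8], 'score': 0.57}] [{'rect': [262.5, 249.4, 28.5, 24.7], 'score': 0.89}]
[{'uv': [279.3, 276.8], 'score': 0.67}]
[ 0.48695422 -0.09336545  0.057     ]
```

```bash
python3 - <<'E'
import cv2
cv2.imwrite("pics/a.png",cv2.imread("pics/top0.png"))
t=cv2.imread("pics/top0.png");s=cv2.imread("pics/side0.png")
a=cv2.resize(t[226:286,284:364],(800,600),interpolation=cv2.INTER_CUBIC);cv2.imwrite("pics/tc.png",a)
b=cv2.resize(s[225:300,230:330],(800,600),interpolation=cv2.INTER_CUBIC);cv2.imwrite("pics/sc.png",b)
E
```

```text
(no output)
```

View pics/top0.png

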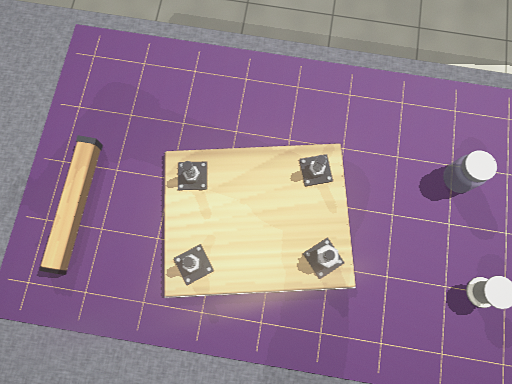

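View pics/tc.png

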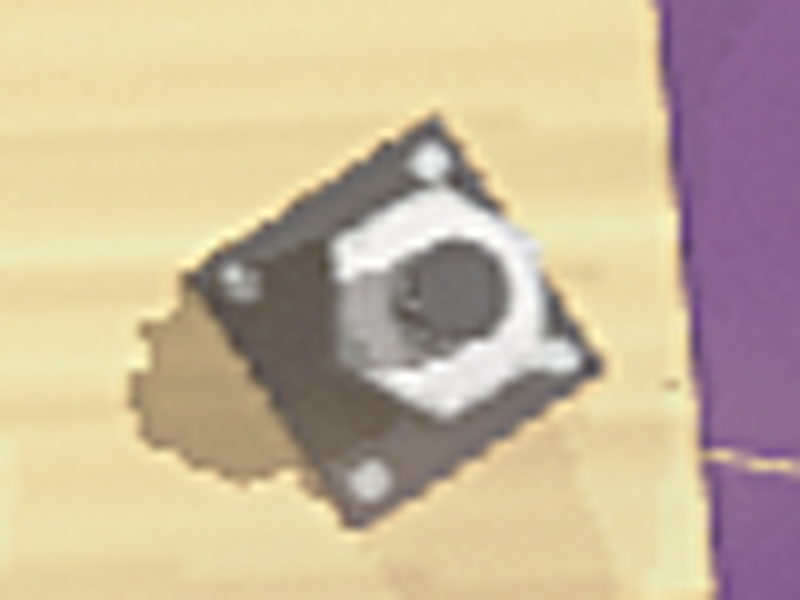

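View pics/sc.png

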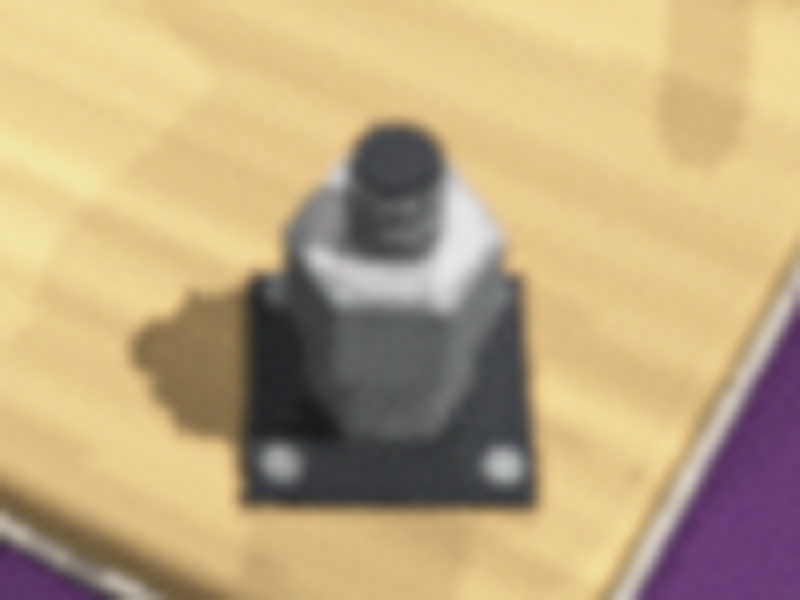

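View pics/side0.png

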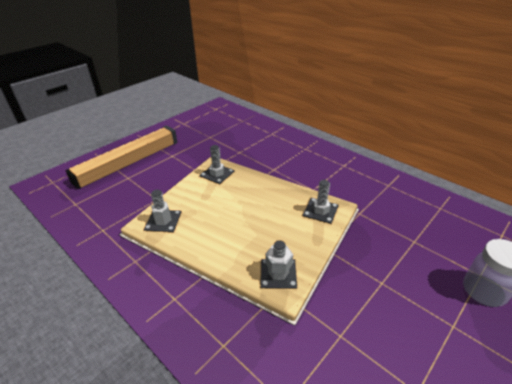

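The large nut is the one on the lower-right bolt in the top view, at about (325,256), and at about (279,260) in the side view. Its top-view hexagon has corners pointing up and down. Next I'll fit a hexagon model to both views.

```bash
cat > fit.py <<'E'
from h import *
from scipy.optimize import least_squares
def proj(c,P):
    P=np.c_[P,np.ones(len(P))]@c["extrinsics"].T
    q=P[:,:3]@c["mtx"].T;return q[:,:2]/q[:,2:]
def hexa(x,y,a,z):
    t=a+np.pi/6+np.arange(6)*np.pi/3;r=.018/np.cos(np.pi/6)
    return np.c_[x+r*np.cos(t),y+r*np.sin(t),np.full(6,z)]
def circ(x,y,r,z):
    t=np.arange(24)*np.pi/12;return np.c_[x+r*np.cos(t),y+r*np.sin(t),np.full(24,z)]
def sq(x,y,a,z):
    t=a+np.pi/4+np.arange(4)*np.pi/2;r=.028*2**.5
    return np.c_[x+r*np.cos(t),y+r*np.sin(t),np.full(4,z)]
def draw(c,win,x,y,a,zt,fn,pa=None):
    u0,v0,u1,v1=win;k=8
    im=cv2.resize(c["frame"][v0:v1,u0:u1],None,fx=k,fy=k,interpolation=cv2.INTER_CUBIC)
    L=[(hexa(x,y,a,zt),(0,0,255)),(hexa(x,y,a,zt-.022),(255,0,0)),(circ(x,y,.009,.086),(0,255,0))]
    if pa is not None:L.append((sq(x,y,pa,.022),(255,255,0)))
    for P,col in L:
        p=(proj(c,P)-[u0,v0]+.5)*k
        cv2.polylines(im,[p.astype(np.int32)],True,col,1)
    cv2.imwrite(fn,im)
E
python3 - <<'E'
from fit import *
T=eyes.read_camera("top");S=eyes.read_camera("side")
for n,c,(u0,v0,u1,v1) in(("top",T,(300,236,345,280)),("side",S,(255,235,300,295))):
    P=[]
    for v in range(v0,v1):
        for u in range(u0,u1):
            z=c["range_z"][v,u]
            if z>0:P.append(unproj(c,u,v,z))
    P=np.array(P)
    for lo,hi in((.016,.024),(.055,.075),(.08,.09)):
        Q=P[(P[:,2]>lo)&(P[:,2]<hi)];print(n,lo,len(Q),Q.mean(0) if len(Q) else 0, (Q.min(0)+Q.max(0))/2 if len(Q) else 0,np.median(Q[:,2]))
    print(np.histogram(P[:,2],np.arange(.0,.1,.005)))
# corner guess fit, top image
cr=np.array([(440,187),(335,240),(447,415),(540,240)])/10+[284,226]-.5
for uv in cr: print(onplane(T,*uv,.068))
print("bolt top",onplane(T,284+45.5-.5,226+29-.5,.086), onplane(S,230+39.8-.5,225+20-.5,.086))
import pickle;pickle.dump((T,S),open("c.pkl","wb"))
E
```

```text
top 0.016 920 [ 0.4931708  -0.09027795  0.02224632] [ 0.4936113  -0.09238494  0.02084445] 0.022284123098276876
top 0.055 285 [ 0.49138802 -0.09346817  0.06949199] [ 0.4928369  -0.09522221  0.06476078] 0.07003722975859272
top 0.08 50 [ 0.4918397  -0.0939037   0.08783946] [ 0.49297906 -0.09497103  0.08506293] 0.08893001124184274
(array([   0,    0,    0,   18, 1063,  473,    3,    0,    0,    5,   13,
          7,   12,  117,  149,    6,    7,   43,   59]), array([0.   , 0.005, 0.01 , 0.015, 0.02 , 0.025, 0.03 , 0.035, 0.04 ,
       0.045, 0.05 , 0.055, 0.06 , 0.065, 0.07 , 0.075, 0.08 , 0.085,
       0.09 , 0.095]))
side 0.016 1314 [ 0.50898059 -0.07538161  0.02128481] [ 0.50937669 -0.07710839  0.02143967] 0.021247153966985344
side 0.055 424 [ 0.48505685 -0.10022573  0.06648632] [ 0.49102439 -0.09579143  0.06497385] 0.06850138130025002
side 0.08 136 [ 0.48949714 -0.09696252  0.08718655] [ 0.49124314 -0.09586126  0.0852348 ] 0.08840868077054923
(array([   0,    0,    0,   84, 1441,  391,   40,   31,    7,   40,   59,
         61,   53,  269,   41,   30,   29,  107,   11]), array([0.   , 0.005, 0.01 , 0.015, 0.02 , 0.025, 0.03 , 0.035, 0.04 ,
       0.045, 0.05 , 0.055, 0.06 , 0.065, 0.07 , 0.075, 0.08 , 0.085,
       0.09 , 0.095]))
[ 0.51266505 -0.0926626   0.068     ]
[ 0.50046399 -0.07563032  0.068     ]
[ 0.47362874 -0.09865303  0.068     ]
[ 0.50630061 -0.11108402  0.068     ]
bolt top [ 0.49311924 -0.09446247  0.086     ] [ 0.48350143 -0.08323436  0.086     ]
```

```bash
python3 - <<'E'
from fit import *
import pickle;T,S=pickle.load(open("c.pkl","rb"))
ct=np.array([(440,187),(335,240),(447,415),(540,240)])/10+[284,226]-.5
cs=np.array([(287,240),(505,238),(440,308),(328,303)])/8+[230,225]-.5
pt=np.array([(435,117),(188,280),(357,527),(603,365)])/10+[284,226]-.5
ps=np.array([(248,278),(522,278),(537,505),(242,505)])/8+[230,225]-.5
from scipy.spatial.distance import cdist
for n,c,k,pl,b in(("top",T,ct,pt,(329,254.5)),("side",S,cs,ps,(279.2,244.5))):
    f=lambda p:cdist(k,proj(c,hexa(p[0],p[1],p[2],.068))).min(1)
    rs=[least_squares(f,[.491,-.094,a]) for a in np.radians([0,15,30,45])]
    r=min(rs,key=lambda r:r.cost);print(n,r.x[:2],np.degrees(r.x[2])%60,r.fun)
    g=lambda p:cdist(pl,proj(c,sq(p[0],p[1],p[2],.022))).min(1)
    rs=[least_squares(g,[.491,-.094,a]) for a in np.radians([0,30,60])]
    q=min(rs,key=lambda r:r.cost);print(" plate",q.x[:2],np.degrees(q.x[2])%90,q.fun)
    print(" bolt",onplane(c,*b,.086))
    draw(c,(284,226,364,286) if n=="top" else (230,225,330,300),*r.x,.068,f"pics/fit_{n}.png",q.x[2])
E
```

```text
top [ 0.49314912 -0.09533589] 39.197623381528246 [0.6903419  0.16155151 0.57996322 0.20716977]
 plate [ 0.49322894 -0.09483743] 41.974987143210804 [0.45429372 0.55208956 0.67708479 0.39466557]
 bolt [ 0.49311924 -0.09446247  0.086     ]
side [ 0.49113019 -0.0945702 ] 39.45873135466756 [1.63620936 0.30697734 0.99404175 0.76646012]
 plate [ 0.49213679 -0.09437152] 41.5887209620401 [0.44676707 0.14678561 0.48686886 0.009547  ]
 bolt [ 0.49320407 -0.09393594  0.086     ]
```

View pics/fit_top.png

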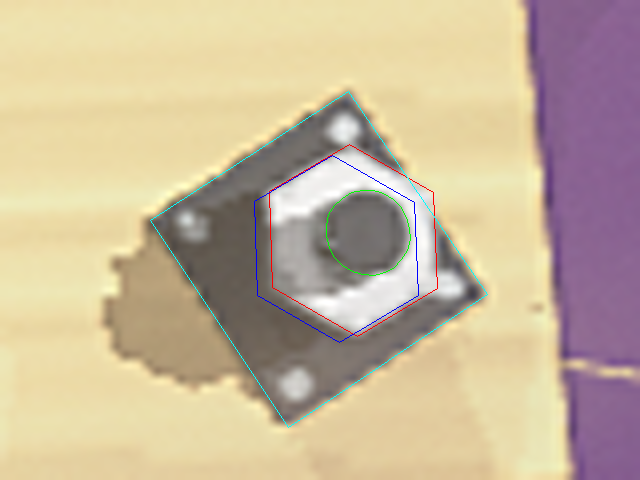

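View pics/fit_side.png

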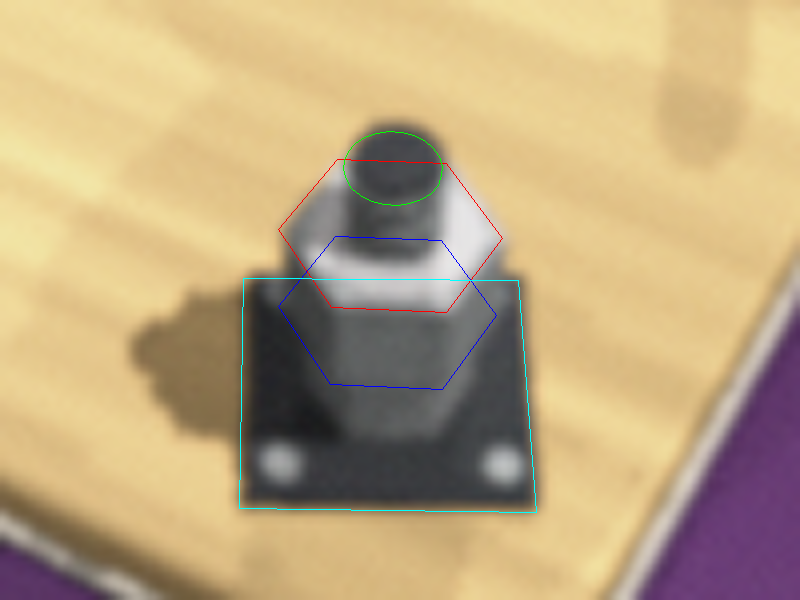

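The fits agree: the nut is at (0.4925, -0.0945) with flats at 39° mod 60. I'll go in with the jaw axis at 39°, moving across high up first.

>>> move_arm --fingers '[8.5,8.5,8.5,8.5,8.5]' --pt "-5.5 -2.5 0" --pt "-5.5 -2.5 0" --pt "-5.5 -2.5 0" --pt "-5 -3.5 0" --pt "-5 -3.5 0" --spin '[0,0,0,0,0]'

```text
time: 1.12
tcp_pos: [0.4492, 0.3152, 0.2305]
eef_rot: [0.219, 0.976, 0.001, -0.001]
wrist_force: [1.5, 0.1, 0.4]
grip_width: 0.0855
```

```bash
cat > st.py <<'E'
from h import *
from scipy.spatial.transform import Rotation as R
import sys
G=np.array([.4925,-.0946,float(sys.argv[1])]);A=float(sys.argv[2])
o=env.get_obs();M=R.from_quat(o["eef_rot"]).as_matrix()
y=np.degrees(np.arctan2(M[1,1],M[0,1]))
print("t",o["time"],"tcp",o["tcp_pos"].round(4),"zax",M[:,2].round(3),"jaw",y.round(2),"w",round(o["grip_width"],4))
print("tool cm",(M.T@(G-o["tcp_pos"])*100).round(2),"spin",((y-A+90)%180-90).round(2),"j",o["joints"].round(2),"F",o["wrist_force"].round(1),o["wrist_torque"].round(2))
E
python3 st.py .2 39.3
```

```text
t 1.125 tcp [0.4492 0.3152 0.2305] zax [-0.001  0.002 -1.   ] jaw 64.74 w 0.0855
tool cm [-21.4  -35.22   2.96] spin 25.44 j [-0.78  0.16  0.1   1.67 -0.02  1.31  0.45] F [1.5 0.1 0.4] [ 0.02 -0.05 -0.02]
```

>>> move_arm --fingers '[8.5,8.5,8.5,8.5,8.5]' --pt "-3.2 -5.2 0" --pt "-3.2 -5.2 0" --pt "-3.2 -5.2 0" --pt "-3.2 -5.2 0" --pt "-3.2 -5.2 0" --spin '[0,0,0,0,0]'

```text
time: 1.75
tcp_pos: [0.4838, 0.0046, 0.2307]
eef_rot: [0.219, 0.976, 0.002, 0.001]
wrist_force: [1.1, 0.1, 0.7]
grip_width: 0.0853
```

```bash
python3 st.py .2 39.3
```

```text
t 1.75 tcp [0.4838 0.0046 0.2307] zax [ 0.003  0.004 -1.   ] jaw 64.64 w 0.0853
tool cm [-5.03 -8.6   3.03] spin 25.34 j [-0.46  0.    0.37  1.84 -0.01  1.29  1.03] F [1.1 0.1 0.7] [-0.   -0.09  0.02]
```

>>> move_arm --fingers '[8.5,8.5,8.5,8.5]' --pt "-2.6 -4.6 0" --pt "-2.4 -4.0 2" --pt "0 0 2" --pt "0 0 1" --spin '[0,0,10,10]'

```text
time: 2.25
tcp_pos: [0.4925, -0.1039, 0.1811]
eef_rot: [0.393, 0.919, 0.003, 0.003]
wrist_force: [-0.7, -0.2, 0.4]
grip_width: 0.0848
```

```bash
python3 st.py .034 39.3
```

```text
t 2.25 tcp [ 0.4925 -0.1039  0.1811] zax [ 0.008  0.004 -1.   ] jaw 43.71 w 0.0848
tool cm [ 0.72  0.52 14.71] spin 4.41 j [-0.35  0.09  0.5   1.87 -0.05  1.18  0.93] F [-0.7 -0.2  0.4] [-0.    0.05 -0.  ]
```

>>> move_arm --fingers '[8.5,8.5,8.5]' --pt "0.7 0.5 3" --pt "0 0 3" --pt "0 0 0" --spin '[4.4,0,0]'

```text
time: 2.62
tcp_pos: [0.4917, -0.0954, 0.1198]
eef_rot: [0.431, 0.902, 0.003, 0.003]
wrist_force: [-0.9, -0.2, 0.2]
grip_width: 0.0851
```

```bash
python3 st.py .037 39.3
```

```text
t 2.625 tcp [ 0.4917 -0.0954  0.1198] zax [ 0.008  0.004 -1.   ] jaw 38.93 w 0.0851
tool cm [0.03 0.04 8.28] spin -0.37 j [-0.35  0.15  0.49  1.95 -0.09  1.05  0.86] F [-0.9 -0.2  0.2] [-0.06  0.04  0.  ]
```

>>> move_arm --fingers '[8.5,8.5,8.5,8.5]' --pt "0 0 3" --pt "0 0 3" --pt "0 0 2.1" --pt "0 0 0" --spin '[0,0,0,0]'

```text
time: 3.12
tcp_pos: [0.4966, -0.0951, 0.0426]
eef_rot: [0.43, 0.903, 0.005, 0.006]
wrist_force: [1.1, 0.2, 0.6]
grip_width: 0.0852
```

```bash
python3 st.py .037 39.3; python3 - <<'E'
from h import *
s=eyes.read_camera("side")["frame"];t=eyes.read_camera("top")["frame"]
a=cv2.resize(s[185:305,210:350],(560,480),interpolation=cv2.INTER_CUBIC)
cv2.imwrite("pics/pre.png",a)
E
```

```text
t 3.125 tcp [ 0.4966 -0.0951  0.0426] zax [ 0.016  0.004 -1.   ] jaw 39.01 w 0.0852
tool cm [ 0.3  -0.3   0.55] spin -0.29 j [-0.32  0.28  0.48  2.01 -0.17  0.88  0.93] F [1.1 0.2 0.6] [ 0.05 -0.02 -0.02]
```

View pics/pre.png

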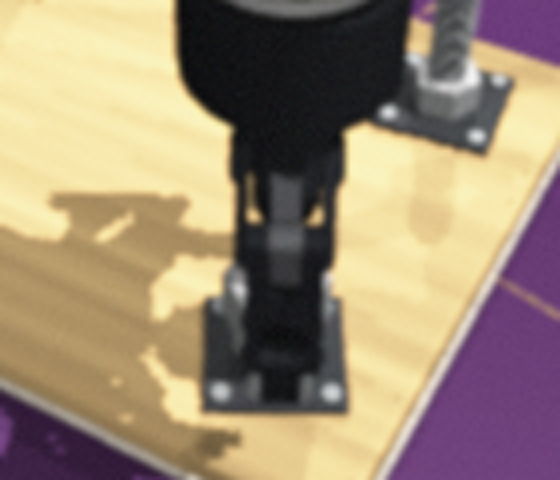

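The fingers straddle the nut, square to its flats. I'll correct the offset, then close at a moderate grip.

>>> move_arm --fingers '[8.5,8.5]' --pt "0.3 -0.3 0.5" --pt "0 0 0" --spin '[0,0]'

```text
time: 3.48
tcp_pos: [0.4946, -0.0948, 0.0406]
eef_rot: [0.43, 0.903, 0.007, 0.009]
wrist_force: [-0.8, -0.0, 0.2]
grip_width: 0.0851
```

```bash
python3 st.py .037 39.3
```

```text
t 3.475 tcp [ 0.4946 -0.0948  0.0406] zax [ 0.022  0.005 -1.   ] jaw 39.01 w 0.0851
tool cm [ 0.15 -0.16  0.36] spin -0.29 j [-0.32  0.27  0.48  2.02 -0.17  0.87  0.93] F [-0.8 -0.   0.2] [-0.01 -0.01  0.04]
```

>>> move_arm --fingers '[8.5]' --pt "0.25 -0.25 0.3" --spin '[0.3]'

```text
time: 3.6
tcp_pos: [0.4916, -0.0944, 0.0381]
eef_rot: [0.433, 0.901, 0.007, 0.009]
wrist_force: [0.8, -0.3, -0.6]
grip_width: 0.0847
```

```bash
python3 st.py .037 39.3
```

```text
t 3.6 tcp [ 0.4916 -0.0944  0.0381] zax [ 0.023  0.005 -1.   ] jaw 38.7 w 0.0847
tool cm [-0.07  0.06  0.11] spin -0.6 j [-0.32  0.27  0.48  2.03 -0.17  0.86  0.92] F [ 0.8 -0.3 -0.6] [-0.05 -0.03 -0.03]
```

>>> move_arm --fingers '[4.2,3,3]' --pt "-0.05 0.05 0.05" --pt "0 0 0" --pt "0 0 0" --spin '[0,0,0]' --newtons 40

```text
time: 3.98
tcp_pos: [0.4927, -0.0941, 0.0379]
eef_rot: [0.433, 0.901, 0.008, 0.01]
wrist_force: [-5.5, -0.2, 6.2]
grip_width: 0.0354
```

```bash
python3 st.py .037 39.3
```

```text
t 3.975 tcp [ 0.4927 -0.0941  0.0379] zax [ 0.024  0.005 -1.   ] jaw 38.71 w 0.0354
tool cm [-0.03 -0.05  0.09] spin -0.59 j [-0.32  0.27  0.47  2.03 -0.17  0.86  0.93] F [-5.5 -0.2  6.2] [-0.23  1.54 -0.04]
```

Gripped flat to flat at 35.4 mm. I'll turn it now, sinking along with it.

>>> move_arm --fingers '[3,3,3]' --pt "0 0 0.07" --pt "0 0 0.07" --pt "0 0 0.07" --spin '[8,8,8]'

```text
time: 4.35
tcp_pos: [0.4931, -0.0938, 0.0361]
eef_rot: [0.615, 0.788, 0.01, 0.008]
wrist_force: [0.8, 0.6, -1.1]
grip_width: 0.0354
```

```bash
python3 st.py .037 39.3
```

```text
t 4.35 tcp [ 0.4931 -0.0938  0.0361] zax [ 0.024  0.005 -1.   ] jaw 14.08 w 0.0354
tool cm [-0.06 -0.08 -0.09] spin -25.22 j [-0.38  0.28  0.55  2.03 -0.21  0.86  0.52] F [ 0.8  0.6 -1.1] [-0.15 -0.06  0.05]
```

>>> move_arm --fingers '[3,3,3]' --pt "0 0 0.07" --pt "0 0 0.07" --pt "0 0 0.07" --spin '[8,8,8]'

```text
time: 4.72
tcp_pos: [0.4938, -0.0938, 0.034]
eef_rot: [0.77, 0.638, 0.011, 0.006]
wrist_force: [1.0, -0.3, -1.4]
grip_width: 0.0357
```

```bash
python3 st.py .037 39.3
```

```text
t 4.725 tcp [ 0.4938 -0.0938  0.034 ] zax [ 0.025  0.005 -1.   ] jaw -10.67 w 0.0357
tool cm [-0.1 -0.1 -0.3] spin -49.97 j [-0.45  0.3   0.62  2.03 -0.24  0.85  0.12] F [ 1.  -0.3 -1.4] [-0.19 -0.06  0.11]
```

>>> move_arm --fingers '[3,3]' --pt "0 0 0.03" --pt "0 0 0.03" --spin '[4,4]' --newtons 60

```text
time: 4.97
tcp_pos: [0.494, -0.0939, 0.0334]
eef_rot: [0.814, 0.581, 0.011, 0.006]
wrist_force: [0.6, 1.0, -1.0]
grip_width: 0.0351
```

```bash
python3 st.py .037 39.3
```

```text
t 4.975 tcp [ 0.494  -0.0939  0.0334] zax [ 0.025  0.004 -1.   ] jaw -18.96 w 0.0351
tool cm [-0.11 -0.11 -0.36] spin -58.26 j [-0.47  0.31  0.65  2.03 -0.25  0.85 -0.01] F [ 0.6  1.  -1. ] [-0.24  0.1   0.05]
```

>>> move_arm --fingers '[3]' --pt "0 0 0.03" --spin '[4]'

```text
time: 5.1
tcp_pos: [0.4941, -0.094, 0.0331]
eef_rot: [0.834, 0.551, 0.011, 0.005]
wrist_force: [0.4, -0.6, -0.7]
grip_width: 0.0351
```

>>> move_arm --fingers '[3]' --pt "0 0 0.02" --spin '[4]'

```text
time: 5.22
tcp_pos: [0.4942, -0.094, 0.0328]
eef_rot: [0.853, 0.521, 0.011, 0.005]
wrist_force: [1.6, -0.6, 0.1]
grip_width: 0.0352
```

```bash
python3 st.py .037 39.3
```

```text
t 5.225 tcp [ 0.4942 -0.094   0.0328] zax [ 0.025  0.003 -1.   ] jaw -27.17 w 0.0352
tool cm [-0.12 -0.12 -0.42] spin -66.47 j [-0.49  0.31  0.67  2.03 -0.27  0.85 -0.14] F [ 1.6 -0.6  0.1] [-0.24  0.12  0.27]
```

The torque has stepped up to 0.27 N m, so the nut has met the lower one. Tightening on.

>>> move_arm --fingers '[3,3]' --pt "0 0 0" --pt "0 0 0" --spin '[4,4]'

```text
time: 5.48
tcp_pos: [0.4944, -0.0941, 0.0329]
eef_rot: [0.888, 0.459, 0.012, 0.005]
wrist_force: [0.9, -0.2, -0.7]
grip_width: 0.0351
```

```bash
python3 st.py .037 39.3
```

```text
t 5.475 tcp [ 0.4944 -0.0941  0.0329] zax [ 0.025  0.002 -1.   ] jaw -35.35 w 0.0351
tool cm [-0.14 -0.12 -0.42] spin -74.65 j [-0.52  0.32  0.7   2.03 -0.28  0.86 -0.28] F [ 0.9 -0.2 -0.7] [-0.24  0.15  0.32]
```

>>> move_arm --fingers '[3,3]' --pt "0 0 0" --pt "0 0 0" --spin '[3,3]'

```text
time: 5.72
tcp_pos: [0.4945, -0.0942, 0.0329]
eef_rot: [0.912, 0.411, 0.011, 0.004]
wrist_force: [0.2, 0.6, 0.8]
grip_width: 0.035
```

```bash
python3 st.py .037 39.3
```

```text
t 5.725 tcp [ 0.4945 -0.0942  0.0329] zax [ 0.024  0.002 -1.   ] jaw -41.48 w 0.035
tool cm [-0.15 -0.12 -0.42] spin -80.78 j [-0.54  0.32  0.72  2.03 -0.29  0.86 -0.37] F [0.2 0.6 0.8] [-0.29  0.24  0.28]
```

Turned 80° in all, about 0.25–0.3 rad of it past contact, with no dead stop felt. Releasing.

>>> move_arm --fingers '[6,8.5,8.5,8.5]' --pt "0 0 0" --pt "0 0 0" --pt "0 0 0" --pt "0 0 0" --spin '[0,0,0,0]'

```text
time: 6.22
tcp_pos: [0.4946, -0.0942, 0.0329]
eef_rot: [0.911, 0.412, 0.011, 0.004]
wrist_force: [-0.1, 0.1, 0.5]
grip_width: 0.0847
```

```bash
python3 st.py .037 39.3
```

```text
t 6.225 tcp [ 0.4946 -0.0942  0.0329] zax [ 0.024  0.002 -1.   ] jaw -41.34 w 0.0847
tool cm [-0.16 -0.12 -0.41] spin -80.64 j [-0.54  0.32  0.72  2.03 -0.29  0.86 -0.37] F [-0.1  0.1  0.5] [ 0.03  0.07 -0.01]
```

>>> move_arm --fingers '[8.5,8.5,8.5,8.5,8.5]' --pt "0 0 -2" --pt "0 0 -4" --pt "0 0 -5" --pt "0 0 -5" --pt "0 0 -4" --spin '[0,0,0,0,0]'

```text
time: 6.85
tcp_pos: [0.4875, -0.0948, 0.236]
eef_rot: [0.911, 0.412, 0.008, 0.004]
wrist_force: [1.0, -0.2, -0.4]
grip_width: 0.0851
```

>>> move_arm --fingers '[8.5,8.5,8.5,8.5,8.5]' --pt "3 -4 0" --pt "3 -4 0" --pt "3 -4 0" --pt "3 -4 0" --pt "0 0 0" --spin '[0,0,0,0,0]'

```text
time: 7.48
tcp_pos: [0.4471, 0.1057, 0.2396]
eef_rot: [0.911, 0.411, 0.013, 0.004]
wrist_force: [1.0, -1.0, 0.5]
grip_width: 0.0848
```

```bash
python3 st.py .2 39.3; python3 - <<'E'
from fit import *
c=eyes.read_camera("top");cv2.imwrite("pics/top1.png",c["frame"])
draw(c,(284,226,364,286),.4929,-.0946,np.radians(39.3-80.3),.063,"pics/ft1.png")
c=eyes.read_camera("side")
draw(c,(230,225,330,300),.4922,-.0943,np.radians(39.3-80.3),.063,"pics/fs1.png")
E
```

```text
t 7.475 tcp [0.4471 0.1057 0.2396] zax [ 0.027  0.003 -1.   ] jaw -41.44 w 0.0848
tool cm [-12.09  16.59   4.02] spin -80.74 j [-0.89 -0.1   0.53  1.91  0.06  1.3  -1.1 ] F [ 1.  -1.   0.5] [-0.04  0.05 -0.01]
```

View pics/ft1.png

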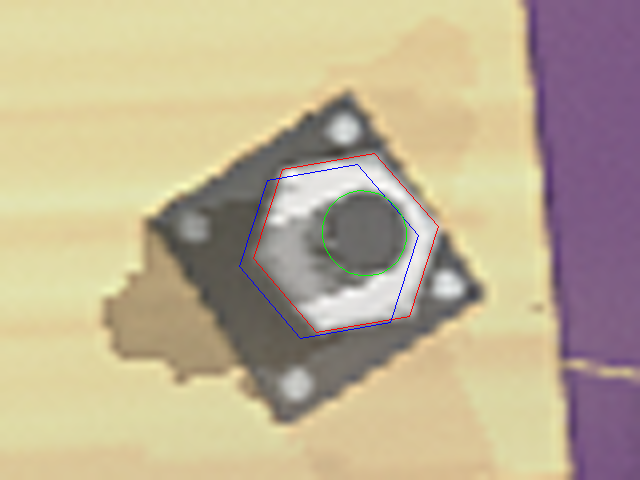

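View pics/fs1.png

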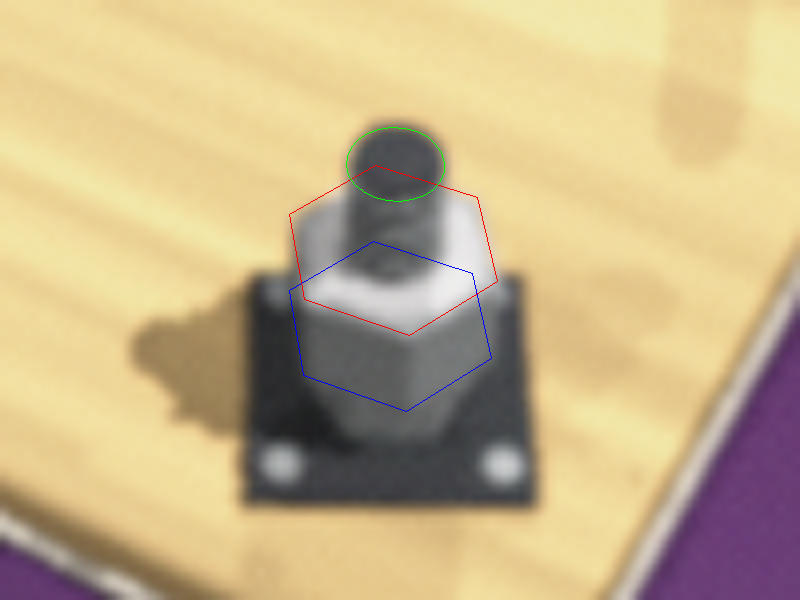

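In both views the nut matches the predicted hexagon, turned by 80° and lowered, and nothing is touching it. Handing in.

```bash
python3 -c "
from bench import env
print(env.job_done(), env.get_obs()['time'])"
```

```text
the job is handed in; nothing more can be done
the job is handed in; nothing more can be done
```

The large nut is run down onto the lower nut, jammed tight and released, and the job is handed in. It took about 7.5 s.

- **Turn:** I gripped the nut flat to flat at a reading of 35 mm and turned it about 80° clockwise, sinking 5 mm with it.
- **Contact:** Sinking stopped and the wrist torque rose from about 0.05–0.1 to about 0.3 N m at roughly 62–66° of turn. That puts the tightening past contact at about 0.25–0.3 rad. It is inferred from torque and angle, not measured directly, and I felt no dead stop.
- **Last checks:** After letting go, both camera views showed the nut at the expected 80° turn and lower than before. The arm was clear, with no significant force on the wrist.
- **Disagreement:** The 5 mm sink alone would put contact slightly earlier, at about 60° of turn. The tightening would then be nearer 0.35 rad, still above the 0.2 asked for. The tool had also tilted about 1.4° by the time it gripped; I left that uncorrected and saw no effect from it.

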